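# Close, pin and hold the heel-lift jig

## Robot

A 7-joint arm with a two-finger parallel gripper is mounted at the origin on a cart in front of the work surface, level with it; the furniture and walls round the work are solid. World frame = base frame: x ahead of the robot, y to its left, z up, the work surface at z = 0. Lengths are in m, angles in rad, forces in N, time in s.
With the tool pointing down it reaches from about 0.35 to 0.9 m from the base axis. Payload 8.1 kg.
Tool frame: the origin (TCP) lies at the very end of the fingers, on their centre line; the grasp point (between the pads) lies 19 mm behind it; z points along the fingers, y is the line along which they close (so a half turn about z gives the same grasp; the last joint's range is limited). The gripper opens to 92 mm and grips with 3 to 60 N. Pads are 19 mm wide; open, the fingers measure 130 mm over their backs; the gripper's body (75 mm by 190 mm) begins 47 mm behind the grasp point.
Start: joints at [-1.221, 0.434, 0.025, 1.573, -0.012, 1.134, -0.075], TCP at [0.273, 0.562, 0.227] pointing down, gripper open.
Joint ranges: [-2.62, 2.62], [-0.44, 2.09], [-1.27, 1.32], [0.08, 2.57], [-1.32, 4.46], [0.12, 2], [-2.74, 2.74]. Speed limits (rad/s): [2.22, 2.22, 3.01, 3.01, 3.14, 3.14, 3.14].

## Interface

Orientations are given as a rotation vector (axis times angle).
In Python, from cell import arm gives the robot as it stands.
- The arm moves only by the tool jog_arm, never from a script. Its argument "rows" is a list of rows, each a list of 3 entries, a list of its own where there are three numbers: the shift along the world's x, y, z in cm, then the turn, a rotation vector about the world's x, y, z in degrees, then the opening, from 0 (shut) to 1 (fully open). A call has 1 to 8 rows; each row is the pose to reach, as a shift and turn from the pose commanded when the call began; what a row does not reach only later rows make up. A row lasts 1/8 s, in which the tool goes at most 62.5 mm and 10.7 degrees, less where a joint would pass 70% of its speed; a pose out of reach is approached as far as the arm can. A call with a gripper value outside its range is refused whole. The fingers move at their own pace and stop on an object; "newtons" is the grip in N (left out, the last holds). Time passes only in rows, so rows that repeat a pose let the fingers close. It gives the time, the measured TCP pose, the force, the opening and the grip force at its end, in the units of the state.
- arm.observe(): the state, without advancing time (a new reading comes with each control period).
- arm.get_image(name): name is "scene" or "top" or "wrist"; returns a dict with "img" (384x512x3 uint8, red, green, blue), "depth" (384x512 float32, m along the optical axis (not along the pixel's ray), 0 where there is no reading), "fx", "fy", "cx", "cy" (pixels), "rvec" (rotation vector, rad) and "tvec" (3), from world to camera coordinates, as OpenCV has them; the wrist camera has in their place "mount" (4x4, takes a point from camera to tool coordinates, whose origin is the TCP and whose axes are the flange's). Camera axes: x right, y down, z forward; pixel columns grow to the right and rows downward; lengths in m; the calibration is good to about 2 mm. A picture is of the moment at which its call begins: read the wrist's pose just before it.
- arm.sign_off(): hands the job in; it is judged then, once.
The state is a dict: "clock": time; "joints": joint angles; "dq": joint speeds; "joint_efforts": joint torques, N m; "position": TCP position; "ee_rot": TCP orientation; "force": force on the tool from outside, world axes, zero at the start; "ft_torque": the same for the moment, N m; "width": opening from 0.0 (shut) to 1.0 (fully open); "gripper_force": force on a finger pad.
Only numpy, scipy, OpenCV 4.12 (cv2) and the standard library are available. Lean on these libraries where they do the work, as an engineer would, in place of code of your own. Each camera call takes 0.05 s, during which the arm holds its last target. There are 200 camera calls.

## Task

Two heel lifts lie ready in the open clamshell jig. Swing its lid over and press it fully down onto them to seat them; then take the red-handled pin from its wooden stand and push it through the hole in the lid into the hole of the lower half. Finish still holding on to the pin and pressing down on it, so that its collar squeezes the sprung lid fully shut, and leave the things lying round about where they are.

Things in the scene. Friction and masses are not known exactly. Their poses are not given: they have to be found in the camera images.
- jig: Lower half of the clamshell jig, bolted down: base plate 190 x 120 x 10 mm, blue body 90 mm wide, top at the pin end 45 mm up; two heel lifts lie in it. Origin: centre of its underside; z up, +x from the pin end (near the robot) to the hinge end, within 0.25 rad of world x. Two 89 mm tall columns at x = 78, y = -36 and 36 mm.
- jig_hole (a point): Centre of the mouth of the round hole in the lower half (15 mm wide, chamfered 2 mm, 35 mm deep to the base plate), at x = -55 mm, y = 0, z = 45 mm in the jig's frame; z up.
- lid (a joint): Angle of the lid's hinge, rad: 0 closed (level), up to 1.6 open (about upright). A stiff hinge: the lid stays where it is left and takes about 0.5 N m at most to move. It starts 0.9 to 1.4 open.
- post (a joint): How far the sprung crosshead with the hinge is pushed down, m: 0 up, 0.008 at the stop. Closed and let alone, the lid lies level 8 mm above the lower half (top face 65 mm above the bench). Pushing down on it, about 2.5 N starts it and 10.5 N brings it to the stop, shut (top face 57 mm up). Let go, it rises again.
- lid_hinge (a point): Middle of the hinge axis: x = 70 mm, y = 0 in the jig's frame, 59 mm above the bench (post up). Axes turn with the lid: y along the hinge, +x from the free edge to the hinge, z out of the top (outer) face. Lid of aluminium, 90 mm wide, x = -155 (free edge) to -12 mm, faces at z = -6 and 6 mm; 4 mm high ribs on top along y = -36 and 36 mm.
- lid_hole (a point): Centre of the mouth, on the lid's top face, of the round hole through the lid (16 mm wide, chamfered 2 mm), 125 mm from the hinge axis; when the lid is closed it lies straight above jig_hole. Axes as lid_hinge.
- lid_press (a point): Middle of the lid's top face, 70 mm from the hinge axis, a good place to push. Axes as lid_hinge.
- stand: Fixed wooden pin stand on the bench: block 60 x 60 mm, 58 mm high, on a foot 80 x 70 x 8 mm, with an upright hole in its middle in which the pin stands. Origin: centre of its underside. It is to the left or to the right of the jig.
- pin: Steel pin with red handle, 88 mm long, 0.07 to 0.14 kg; origin at the tip, z up along it. From the tip: nose tapered from 6 mm over 7 mm, shank 12 mm wide to z = 46, collar 30 mm wide from 46 to 51, round handle 24 mm wide from 51 to 88 mm. It starts upright in the stand, collar on the stand's top, tip 12 mm above the bench; lift it 50 mm to draw it out.
- pin_grip (a point): Where to grip the pin: on its axis in the red handle, 74 mm above the tip and 28 mm above the underside of the collar.
- pin_tip (a point): The tip of the pin's nose, on its axis. Home, with the collar on the shut lid, it is 34 mm below jig_hole.
- sanding_block: Bystander: brown cork sanding block 37 x 74 x 27 mm, origin under its centre, on the other side of the jig from the stand.
- wax: Bystander: dark lump of thread wax 36 x 47 x 25 mm, origin under its centre, in front of the jig.
- spare_lift: Bystander: spare black heel lift 55 x 58 x 8 mm, origin under its centre.
There are look-alikes about, which are no part of the job. What is shaped like the stand but pink is not meant.

How it is judged:
On the way, in this order (a step that is already met when the one before it is completed fails the run):
1. the lid is swung closed and pressed fully down onto the lifts, before the pin is put in (value of joint lid below 0.05 rad and value of joint post above 0.006 m and horizontal distance between pin_tip and stand below 0.02 m), for 0.1 s.
2. the pin is through the lid and at least 15 mm into the lower half's hole (value of joint lid below 0.08 rad and horizontal distance between pin_tip and jig_hole below 0.005 m and z of pin_tip in the frame of jig_hole below -0.015 m), for 0.1 s.
At the end, for the whole second after the job is handed in: Fingers still on the pin (over 4 N); pin upright (0.12 rad), tip at least 30 mm below the lower hole's mouth and within 4 mm of its axis; lid closed (under 0.05 rad) and held down against its springs (more than 6 of 8 mm) (value of joint lid below 0.05 rad and value of joint post above 0.006 m and horizontal distance between pin_tip and jig_hole below 0.004 m and z of pin_tip in the frame of jig_hole below -0.03 m and angle between pin's own z axis and vertical below 0.12 rad and contact force between the fingers and pin above 4 N); the arm keeps its last pose, push and grip.
It fails at once if a bystander is knocked more than 30 mm out of place (distance of any of sanding_block, wax, spare_lift from where it was at the start of the episode above 0.03 m).
It also fails if it takes over 48 s, if anything falls off the work surface, if the arm or the gripper's body presses on something with over 40 N, if the wrist force passes 120 N, or if a joint passes its speed limit or range.

## Working session

There is one attempt and no reset: what is moved stays moved. The work goes in short steps, Python scripts to look and compute and a tool call to move; the robot and the scene stay as the last step left them, time stands still between calls to the robot, and variables do not carry over. Pictures are saved under pics/ and viewed, at most 10 in all, crops included, and the job is handed in when it is done.

Besides the shell and the picture viewer there is one more tool, called after ">>>" by a JSON object that holds its "fn" and its "kwargs", one argument or row to a line. jog_arm: Moves the arm, as the interface text tells. Its arguments: {"type":"object","properties":{"rows":{"type":"array","items":{"type":"array"}},"newtons":{"type":"number"}},"required":["rows"]}

```bash
mkdir -p pics
cat > h.py <<'E'
import numpy as np, cv2
from cell import arm
from scipy.spatial.transform import Rotation as R
def pose():
    s=arm.observe(); return np.array(s["position"]),R.from_rotvec(s["ee_rot"]).as_matrix(),s
def get(name):
    p,r,s=pose(); c=arm.get_image(name)
    if "mount" in c:
        T=np.eye(4);T[:3,:3]=r;T[:3,3]=p; c["T"]=T@np.array(c["mount"])
    else:
        Rm=cv2.Rodrigues(np.array(c["rvec"],float))[0];T=np.eye(4);T[:3,:3]=Rm.T;T[:3,3]=-Rm.T@np.array(c["tvec"],float).ravel();c["T"]=T
    return c
def cloud(c):
    v,u=np.mgrid[:384,:512];d=c["depth"]
    P=np.stack([(u-c["cx"])/c["fx"]*d,(v-c["cy"])/c["fy"]*d,d],-1)
    W=P@c["T"][:3,:3].T+c["T"][:3,3]; W[d==0]=np.nan; return W
def ray(c,u,v,z):
    d=c["T"][:3,:3]@np.array([(u-c["cx"])/c["fx"],(v-c["cy"])/c["fy"],1]);o=c["T"][:3,3]
    return o+d*(z-o[2])/d[2]
def save(c,n): cv2.imwrite(n,c["img"][:,:,::-1])
E
python3 - <<'E'
from h import *
a=get("scene");b=get("top")
im=np.vstack([a["img"],b["img"]])
im=cv2.resize(np.hstack([a["img"],b["img"]]),(800,300))
save(b,"pics/top.png");save(a,"pics/scene.png")
import pickle;pickle.dump((a,b),open("ab.pkl","wb"))
print(arm.observe())
E
```

```text
{'clock': 0.1, 'joints': array([-1.22058228,  0.43515665,  0.02496432,  1.57397454, -0.01156022,
        1.13398671, -0.07510531]), 'dq': array([-0.00027061, -0.00277404, -0.00089047, -0.00068177,  0.00024251,
       -0.00046166, -0.00011006]), 'joint_efforts': array([ 3.86515138e-03, -6.69119310e+01,  9.88321379e-01, -3.15143430e+01,
       -6.05146727e-02,  3.72259459e-02,  6.26434576e-05]), 'position': array([0.27329793, 0.56159282, 0.22603348]), 'ee_rot': array([-7.05257991e-01, -3.06124887e+00,  2.15611860e-03]), 'force': array([-0.01929821, -0.34899327, -0.82988759]), 'ft_torque': array([ 0.00122856, -0.00917264,  0.02057235]), 'gripper_force': 0.0, 'width': 0.9987118301886141}
```

View pics/top.png

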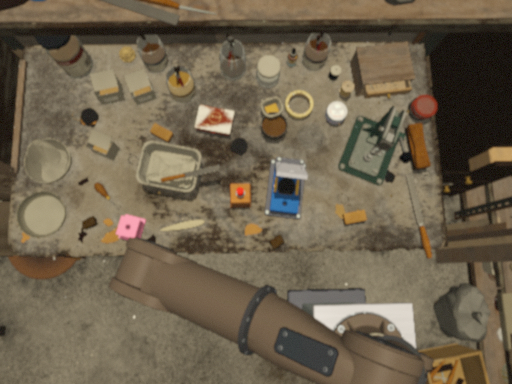

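View pics/scene.png

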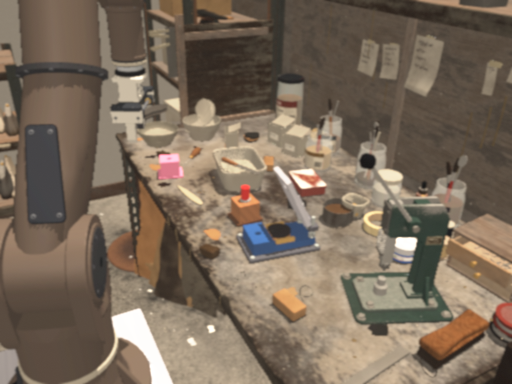

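Top view: jig at (286,188), hinge end up; stand candidates are the orange-wooden block with the red pin at (240,194) and a pink block at (131,227). The wooden one fits, since pink is excluded. Sanding block is at (355,216), wax at (277,242). Now I'll measure these and confirm with a crop.

Run:
```python
from h import *
import pickle;a,b=pickle.load(open("ab.pkl","rb"))
W=cloud(b); print("f",b["fx"],b["T"][:3,3])
hsv=cv2.cvtColor(b["img"],cv2.COLOR_RGB2HSV)
def roi(m,x0,x1,y0,y1):
    k=np.zeros_like(m);k[y0:y1,x0:x1]=m[y0:y1,x0:x1];return k>0
def rep(n,m):
    p=W[m];p=p[~np.isnan(p[:,0])];ys,xs=np.where(m)
    print(n,m.sum(),xs.mean().round(1),ys.mean().round(1),np.median(p,0).round(3),p.min(0).round(3),p.max(0).round(3))
blue=roi(cv2.inRange(hsv,(100,130,60),(125,255,255)),260,315,150,225);rep("blue",blue)
ys,xs=np.where(blue);print(cv2.minAreaRect(np.c_[xs,ys].astype(np.float32)))
red=roi(cv2.inRange(hsv,(0,200,120),(4,255,255))|cv2.inRange(hsv,(174,180,120),(180,255,255)),225,260,175,215);rep("red",red)
org=roi(cv2.inRange(hsv,(5,120,60),(18,255,255)),225,260,175,215);rep("wood",org)
ys,xs=np.where(org);print(cv2.minAreaRect(np.c_[xs,ys].astype(np.float32)))
# base plate corners in top view z=.01 region: points with 0.005<z<.13 around the jig
h=roi(((W[...,2]>0.004)&(W[...,2]<0.2)).astype(np.uint8),255,320,150,225);rep("h",h)
for r in range(156,220,4):print(r,(W[r,262:314:4,2]*1000).round())
big=lambda c,x,y,w,h:cv2.resize(c["img"][y:y+h,x:x+w],(400,400),interpolation=cv2.INTER_CUBIC)
cv2.imwrite("pics/crop.png",np.hstack([big(b,215,145,105,105),big(a,220,160,110,110)])[:,:,::-1])
```

```text
f 422.14682756003884 [0.27190381 0.37974941 1.39029446]
blue 496 284.2 202.5 [0.477 0.244 0.045] [0.444 0.197 0.008] [0.563 0.29  0.055]
((285.4200134277344, 195.5600128173828), (27.29432487487793, 33.51686477661133), 8.130102157592773)
red 26 239.9 191.2 [0.508 0.386 0.1  ] [0.499 0.379 0.096] [0.518 0.392 0.106]
wood 487 239.8 194.5 [0.504 0.387 0.056] [ 0.471  0.349 -0.005] [0.569 0.423 0.108]
((240.0, 193.0), (28.0, 22.0), 90.0)
h 2354 285.6 188.1 [0.526 0.24  0.042] [0.411 0.116 0.004] [0.666 0.338 0.2  ]
156 [-0.  4. -2.  0. -5.  0.  3. -1.  1.  0. -2. -0. -1.]
160 [-1.  4. -4.  9. 87. 65. 60. 64. 68. 70. 67.  1.  2.]
164 [  0.   0.   7.   6. 118.  90.  78.  76.  67.  65.  66.   2.  -2.]
168 [  1.   1.  11.   8. 157. 146. 138. 132. 128. 119. 132.   2.   3.]
172 [ -1.  -2.   8.  29. 202. 199. 194. 189. 181. 176. 170.   3.   3.]
176 [ -1.  -1.   7.  24.  31. 198. 199. 197. 200. 198. 199. 198.  -3.]
180 [ 4.  0. 12. 30. 26. 48. 43. 42. 27. 42.  9. -2.  3.]
184 [ 5.  4. 13. 37. 43. 47. 47. 45. 48. 45.  9.  0. -1.]
188 [-1.  1. 11. 46. 47. 45. 46. 50. 48. 44. 15.  8. -1.]
192 [-1. -4. 14. 28. 31. 49. 47. 51. 35. 32.  5.  1. -0.]
196 [ 2.  1.  7. 46. 50. 42. 44. 29. 32. 22.  3.  1. -2.]
200 [ 2.  9.  9. 42. 42. 47. 45. 48. 46. 49.  6. -3.  0.]
204 [ 1.  9. 36. 45. 46. 45. 25. 46. 46. nan -1.  4. -3.]
208 [ 1. 10. 43. 50. 42. 48. 44. 46. 47. 15.  1.  6.  0.]
212 [ 6.  9. 10.  8. 14. 26. 32. 44. 52. 11. -2. -1.  2.]
216 [ 4.  0. -1.  5.  7. 13. 10. 12. 11. 10.  1. -1.  5.]
```

View pics/crop.png

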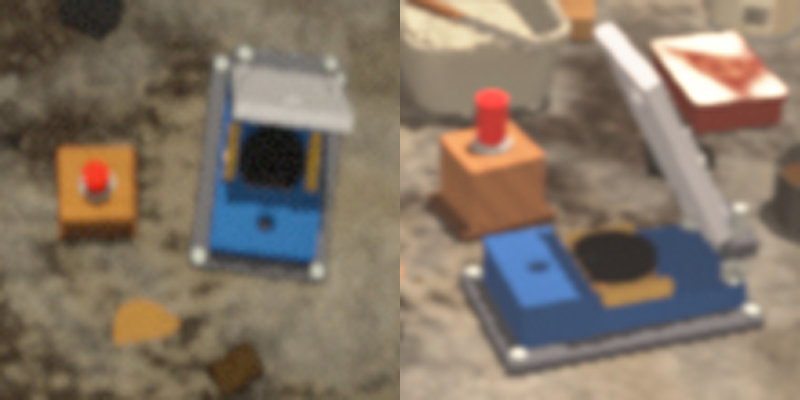

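The crop confirms the red pin in the wooden stand, left of the jig, with the lid about 1.15 rad open. The base plate screws and the jig hole are visible. Next I go closer with the wrist camera.

>>> {"fn": "jog_arm", "kwargs": {
  "rows": [
    [[4, -5, 6], [0, 0, 4], 1],
    [[8, -10, 10], [0, 0, 8], 1],
    [[12, -15, 12], [0, 0, 12], 1],
    [[16, -20, 13], [0, 0, 16], 0.5],
    [[19, -25, 13], [0, 0, 19], 0.2],
    [[20, -26, 13], [0, 0, 19], 0],
    [[20, -26, 13], [0, 0, 19], 0],
    [[20, -26, 13], [0, 0, 19], 0]
  ]
}}

```text
clock: 1.1
position: [0.473, 0.3024, 0.3564]
ee_rot: [-0.19, -3.135, -0.0]
force: [-0.6, -0.2, 0.3]
width: 0.505
gripper_force: 0.0
```

Run:
```python
from h import *
w=get("wrist");save(w,"pics/w1.png")
import pickle;pickle.dump(w,open("w1.pkl","wb"))
p,r,s=pose();print(p,r.round(3),s["clock"],w["mount"].round(3),w["fx"],s["width"])
```

```text
[0.47253342 0.30309989 0.35635093] [[-0.993  0.119 -0.001]
 [ 0.119  0.993  0.   ]
 [ 0.001  0.    -1.   ]] 1.15 [[ 0.    -0.954 -0.3    0.082]
 [ 1.     0.    -0.     0.   ]
 [ 0.    -0.3    0.954 -0.158]
 [ 0.     0.     0.     1.   ]] 270.931529508994 0.4635289924426229
```

View pics/w1.png

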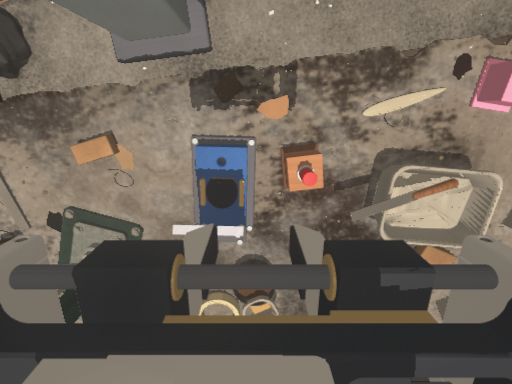

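Wrist view: jig hole at (222,160), near screws at about (196,141) and (252,142), red pin handle at (310,178), lid edge around (207,231). Measuring these in the world frame.

```bash
cat > m.py <<'E'
from h import *
def blob(c,mask,z,n,minA=5,maxA=99999):
    k,l,st,ce=cv2.connectedComponentsWithStats(mask.astype(np.uint8))
    for i in range(1,k):
        if minA<=st[i,4]<=maxA: print(n,st[i],ce[i].round(1),ray(c,*ce[i],z).round(4))
def roi(m,x0,x1,y0,y1):
    k=np.zeros_like(m,dtype=np.uint8);k[y0:y1,x0:x1]=m[y0:y1,x0:x1];return k>0
E
python3 - <<'E'
from m import *
import pickle
w=pickle.load(open("w1.pkl","rb"));b=pickle.load(open("ab.pkl","rb"))[1]
h=cv2.cvtColor(w["img"],cv2.COLOR_RGB2HSV)
blue=cv2.inRange(h,(100,120,60),(130,255,255))
bm=roi(blue>0,185,262,135,245)
W=cloud(w)
# near deck: hole
g=w["img"].astype(int).sum(2)
print(g[152:170:1,212:234:1][::2,::2])
blob(w,roi(g<110,212,232,150,170),.045,"hole")
blob(w,roi((g>520),185,262,132,250),.012,"screw",3,60)
blob(w,roi(cv2.inRange(h,(0,200,100),(5,255,255))|cv2.inRange(h,(172,170,100),(180,255,255)),285,330,150,200)>0,.1,"red")
wood=roi(cv2.inRange(h,(5,110,50),(18,255,255)),275,330,135,200)
top=wood&(abs(W[...,2]-.058)<.006);ys,xs=np.where(top)
print("woodtop",top.sum(),cv2.minAreaRect(np.c_[xs,ys].astype(np.float32)),np.nanmedian(W[top],0))
bt=bm&(abs(W[...,2]-.045)<.006);ys,xs=np.where(bt);rc=cv2.minAreaRect(np.c_[xs,ys].astype(np.float32));print("deck",rc,[ray(w,*q,.045).round(3) for q in cv2.boxPoints(rc)])
pl=(abs(W[...,2]-.01)<.005)&roi(np.ones(g.shape),180,265,130,250)
# lid: high points
lid=roi(((W[...,2]>.075)&(W[...,2]<.21)).astype(np.uint8),165,262,200,245);P=W[lid]
print("lid",len(P),P[::25].round(3))
# top camera
t=cv2.cvtColor(b["img"],cv2.COLOR_RGB2HSV);gb=b["img"].astype(int).sum(2)
blob(b,roi(gb<230,279,291,197,209),.045,"hole top")
blob(b,roi(cv2.inRange(t,(0,200,120),(4,255,255))|cv2.inRange(t,(174,180,120),(180,255,255)),225,260,175,215),.1,"red top")
E
```

```text
[[377 376 380 378 378 387 382 378 386 390 391]
 [377 379 382 383 381 388 390 387 388 386 391]
 [377 380 381 381 357 362 389 389 384 384 384]
 [381 379 370 283 229 233 293 384 386 386 387]
 [381 381 322 197 212 216 221 339 385 383 388]
 [380 380 323 196 204 205 207 329 385 383 388]
 [376 380 356 250 203 202 238 362 384 390 390]
 [380 380 380 355 283 287 336 387 387 392 388]
 [376 376 378 377 379 380 382 384 385 386 386]]
screw [192 138   6   6  24] [194.2 140.8] [0.4383 0.1979 0.012 ]
screw [249 140   5   5  24] [251.1 142.1] [0.4533 0.3012 0.012 ]
screw [247 226   5   5  18] [249.1 227.8] [0.6238 0.276  0.012 ]
screw [237 240   6   5  19] [239.4 241.9] [0.6529 0.2521 0.012 ]
woodtop 870 ((304.9756164550781, 171.78050231933594), (34.45464324951172, 35.779815673828125), 83.6598129272461) [0.50345741 0.38437754 0.05764808]
deck ((220.88499450683594, 160.98423767089844), (50.4705924987793, 28.887943267822266), 1.4688007831573486) [array([0.495, 0.196, 0.045]), array([0.444, 0.207, 0.045]), array([0.457, 0.293, 0.045]), array([0.508, 0.285, 0.045])]
lid 508 [[0.522 0.194 0.198]
 [0.526 0.225 0.198]
 [0.527 0.215 0.197]
 [0.533 0.266 0.198]
 [0.527 0.207 0.198]
 [0.534 0.262 0.197]
 [0.528 0.2   0.197]
 [0.535 0.259 0.197]
 [0.528 0.198 0.199]
 [0.536 0.259 0.197]
 [0.53  0.198 0.199]
 [0.538 0.262 0.198]
 [0.531 0.201 0.199]
 [0.54  0.27  0.199]
 [0.533 0.209 0.201]
 [0.542 0.28  0.199]
 [0.541 0.26  0.2  ]
 [0.54  0.256 0.202]
 [0.544 0.267 0.201]
 [0.608 0.261 0.083]
 [0.615 0.266 0.087]]
hole top [279 197  12   2  19] [285.4 197.4] [0.4947 0.2392 0.045 ]
hole top [283 202   4   3   9] [284.3 202.9] [0.4767 0.2434 0.045 ]
red top [238 188   5   7  26] [239.9 191.2] [0.5078 0.3858 0.1   ]
```

Yaw ≈ -0.145 rad, hole ≈ (0.477, 0.2445), hinge ≈ (0.601, 0.226), lid ≈ 1.1 rad. The sizes check out (screw spans 104 and 172 mm, lid edge at 200 mm). Moving behind the lid with shut fingers.

>>> {"fn": "jog_arm", "kwargs": {
  "rows": [
    [[4, -2.5, -2], [0, 0, -0.5], 0],
    [[8, -5, -4], [0, 0, -1], 0],
    [[11.3, -7.3, -5], [0, 0, -1.5], 0],
    [[11.3, -7.3, -9.5], [0, 0, -1.5], 0],
    [[11.3, -7.3, -14], [0, 0, -1.5], 0],
    [[11.3, -7.3, -18], [0, 0, -1.5], 0],
    [[11.3, -7.3, -19.2], [0, 0, -1.5], 0],
    [[11.3, -7.3, -19.2], [0, 0, -1.5], 0]
  ]
}}

```text
clock: 2.15
position: [0.586, 0.2301, 0.1647]
ee_rot: [-0.229, -3.132, 0.0]
force: [0.1, 0.1, 0.3]
width: 0.005
gripper_force: 0.0
```

Run:
```python
from h import *
p,r,s=pose();print(p,s["force"],s["width"])
p=np.array([.586,.229,.165])
for th,R_ in [(1.1,112),(.95,112),(.8,110),(.65,108),(.5,105),(.35,100),(.2,95),(.08,90),(0,88)]:
    S=R_*np.cos(th)-6*np.sin(th)-9.5;z=59+R_*np.sin(th)+6*np.cos(th)-2
    q=np.array([.6007-.9895e-3*S,.2264+.1445e-3*S,z/1000]);print(th,((q-p)*100).round(1))
```

```text
[0.58601867 0.23007555 0.16472731] [0.14759203 0.10043733 0.34872832] 0.005326044565957318
1.1 [-2.1  0.3 -0.5]
0.95 [-3.6  0.5 -1.3]
0.8 [-4.7  0.6 -2.5]
0.65 [-5.7  0.8 -3.8]
0.5 [-6.4  0.9 -5.2]
0.35 [-6.7  0.9 -6.8]
0.2 [-6.7  0.9 -8.3]
0.08 [-6.4  0.9 -9.5]
0 [ -6.3   0.9 -10.2]
```

>>> {"fn": "jog_arm", "kwargs": {
  "rows": [
    [[-2.1, 0.3, -0.5], [0, 0, 0], 0],
    [[-3.6, 0.5, -1.3], [0, 0, 0], 0],
    [[-4.7, 0.6, -2.5], [0, 0, 0], 0],
    [[-5.7, 0.8, -3.8], [0, 0, 0], 0],
    [[-6.4, 0.9, -5.2], [0, 0, 0], 0],
    [[-6.7, 0.9, -6.8], [0, 0, 0], 0],
    [[-6.7, 0.9, -8.3], [0, 0, 0], 0],
    [[-6.4, 0.9, -9.5], [0, 0, 0], 0]
  ]
}}

```text
clock: 3.15
position: [0.5222, 0.2377, 0.0683]
ee_rot: [-0.231, -3.132, 0.001]
force: [-1.1, -0.1, 1.2]
width: 0.004
gripper_force: 0.7
```

>>> {"fn": "jog_arm", "kwargs": {
  "rows": [
    [[0.2, 0, -0.6], [0, 0, 0], 0],
    [[0.4, 0, -1.0], [0, 0, 0], 0],
    [[0.4, 0, -1.3], [0, 0, 0], 0],
    [[0.4, 0, -1.5], [0, 0, 0], 0],
    [[0.4, 0, -1.5], [0, 0, 0], 0],
    [[0.4, 0, -1.5], [0, 0, 0], 0]
  ]
}}

```text
clock: 3.9
position: [0.5263, 0.238, 0.0559]
ee_rot: [-0.231, -3.133, -0.001]
force: [-6.7, -1.9, 14.7]
width: 0.007
gripper_force: 7.8
```

>>> {"fn": "jog_arm", "kwargs": {
  "rows": [
    [[0, 0, -0.3], [0, 0, 0], 0],
    [[0, 0, -0.3], [0, 0, 0], 0],
    [[0, 0, -0.3], [0, 0, 0], 0]
  ]
}}

```text
clock: 4.28
position: [0.5264, 0.2382, 0.0544]
ee_rot: [0.232, 3.133, 0.002]
force: [-12.6, -4.6, 32.8]
width: 0.004
gripper_force: 16.9
```

Lid is shut and at its stop (33 N). Lifting off and moving over the stand, opening on the way.

>>> {"fn": "jog_arm", "kwargs": {
  "rows": [
    [[0, 0, 3], [0, 0, 0], 0],
    [[0, 0, 8], [0, 0, 0], 0.3],
    [[0, 2, 13], [0, 0, 0], 1],
    [[0, 6, 15], [0, 0, 0], 1],
    [[0, 10, 15], [0, 0, 0], 1],
    [[0.4, 14, 15], [0, 0, 0], 1],
    [[0.4, 14.7, 15], [0, 0, 0], 1],
    [[0.4, 14.7, 15], [0, 0, 0], 1]
  ]
}}

```text
clock: 5.28
position: [0.5307, 0.3847, 0.2015]
ee_rot: [0.231, 3.133, -0.001]
force: [0.4, -0.1, -0.1]
width: 0.717
gripper_force: 0.0
```

Run:
```python
from m import *
w=get("wrist");save(w,"pics/w2.png")
import pickle;pickle.dump(w,open("w2.pkl","wb"))
p,r,s=pose();print(p,s["clock"],s["width"])
h=cv2.cvtColor(w["img"],cv2.COLOR_RGB2HSV)
W=cloud(w)
red=(cv2.inRange(h,(0,190,90),(4,255,255))|cv2.inRange(h,(174,170,90),(180,255,255)))>0
blob(w,red,.1,"red",60)
rt=red&(abs(W[...,2]-.1)<.004);blob(w,rt,.1,"redtop",60)
wood=(cv2.inRange(h,(5,110,50),(18,255,255))>0)&(abs(W[...,2]-.058)<.005)
blob(w,wood,.058,"wood",300)
ys,xs=np.where(wood);rc=cv2.minAreaRect(np.c_[xs,ys].astype(np.float32));print(rc,ray(w,*rc[0],.058))
```

```text
[0.53099162 0.38371809 0.20162027] 5.325 0.7619172075049382
wood [ 224  133   60   59 2098] [253.8 160.6] [0.5077 0.3891 0.058 ]
((253.6799774169922, 162.25999450683594), (52.75017166137695, 54.16438293457031), 81.8698959350586) [0.50950433 0.38866225 0.058     ]
```

View pics/w2.png

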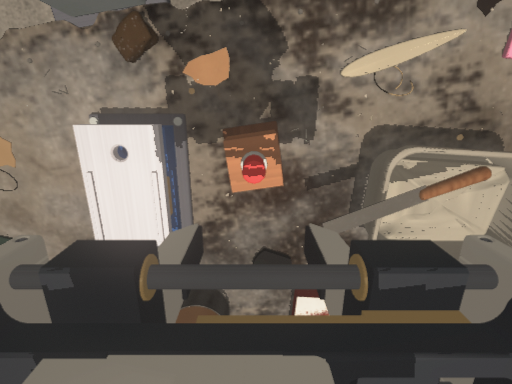

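Wrist view: pin handle top at about (254,168), centred in the stand; lid closed with its hole at (121,153). Measuring both.

Run:
```python
from m import *
import pickle;w=pickle.load(open("w2.pkl","rb"))
h=cv2.cvtColor(w["img"],cv2.COLOR_RGB2HSV);W=cloud(w)
red=roi((h[...,1]>170)&((h[...,0]<5)|(h[...,0]>172)),225,285,140,200)
blob(w,red,.1,"red",60)
ys,xs=np.where(red);print(np.nanpercentile(W[red],[5,50,95],axis=0).round(4))
rt=red&(W[...,2]>.095);blob(w,rt,.1,"redtop",60);ys,xs=np.where(rt);print(cv2.minEnclosingCircle(np.c_[xs,ys].astype(np.float32)))
g=w["img"].astype(int).sum(2)
print(g[145:163:2,111:133:2])
blob(w,roi(g<450,110,133,143,165),.065,"hole",30)
```

```text
[[0.5029 0.3789 0.0984]
 [0.5051 0.3946 0.0998]
 [0.5138 0.3983 0.1005]]
((253.25, 170.5), 11.194406509399414)
[[681 657 626 600 543 586 657 688 683 691 692]
 [656 606 450 372 297 341 357 643 686 689 694]
 [615 524 381 340 273 326 254 338 669 689 694]
 [611 408 362 326 277 273 256 259 532 686 695]
 [601 435 352 343 280 278 271 263 408 687 695]
 [626 544 358 358 300 280 274 274 417 689 694]
 [667 578 458 365 360 335 282 294 590 689 694]
 [684 653 536 525 398 370 418 533 669 689 694]
 [683 681 669 631 554 556 581 669 691 690 692]]
hole [113 146  15  15 158] [120.  152.6] [0.4762 0.2464 0.065 ]
```

Run:
```python
from m import *
import pickle;w=pickle.load(open("w2.pkl","rb"))
h=cv2.cvtColor(w["img"],cv2.COLOR_RGB2HSV)
red=roi((h[...,1]>150)&((h[...,0]<5)|(h[...,0]>170)),225,285,140,200).astype(np.uint8)
red=cv2.morphologyEx(red,cv2.MORPH_CLOSE,np.ones((5,5)))
blob(w,red>0,.1,"red",20)
cv2.imwrite("pics/c3.png",cv2.resize(np.hstack([w["img"][130:200,220:290,::-1],cv2.merge([red*255]*3)[130:200,220:290]]),(800,400),interpolation=cv2.INTER_NEAREST))
for v in (166,168,170):print(v,ray(w,253.5,v,.1))
```

```text
red [242 155  23  29 502] [253.3 169.3] [0.508  0.3885 0.1   ]
166 [0.50482652 0.38913812 0.1       ]
168 [0.50679309 0.38884715 0.1       ]
170 [0.50876858 0.38855485 0.1       ]
```

View pics/c3.png

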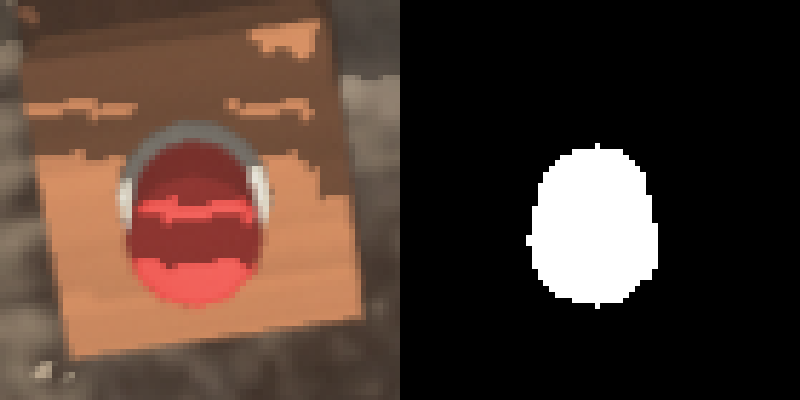

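Top face centre at (254,171.4) → pin at about (0.5095, 0.388), agreeing with the stand centre. Descending and gripping.

>>> {"fn": "jog_arm", "kwargs": {
  "rows": [
    [[-1, 0.1, -2], [0, 0, 0], 1],
    [[-2.05, 0.3, -4.5], [0, 0, 0], 1],
    [[-2.05, 0.3, -7.5], [0, 0, 0], 1],
    [[-2.05, 0.3, -10.5], [0, 0, 0], 1],
    [[-2.05, 0.3, -12.5], [0, 0, 0], 1],
    [[-2.05, 0.3, -13.3], [0, 0, 0], 1],
    [[-2.05, 0.3, -13.3], [0, 0, 0], 0.2],
    [[-2.05, 0.3, -13.3], [0, 0, 0], 0]
  ],
  "newtons": 40
}}

```text
clock: 6.32
position: [0.5107, 0.3881, 0.0698]
ee_rot: [0.232, 3.132, 0.002]
force: [0.2, -0.1, -0.2]
width: 0.83
gripper_force: 0.0
```

>>> {"fn": "jog_arm", "kwargs": {
  "rows": [
    [[0, 0, 0], [0, 0, 0], 0],
    [[0, 0, 0], [0, 0, 0], 0],
    [[0, 0, 0], [0, 0, 0], 0],
    [[0, 0, 0], [0, 0, 0], 0],
    [[0, 0, 0], [0, 0, 0], 0],
    [[0, 0, 0], [0, 0, 0], 0]
  ]
}}

```text
clock: 7.08
position: [0.5099, 0.388, 0.0687]
ee_rot: [-0.231, -3.133, 0.0]
force: [-1.5, -0.3, -0.3]
width: 0.249
gripper_force: 40.0
```

Gripped (40 N). Lifting, then checking from the wrist camera.

>>> {"fn": "jog_arm", "kwargs": {
  "rows": [
    [[0, 0, 1.5], [0, 0, 0], 0],
    [[0, 0, 3], [0, 0, 0], 0],
    [[0, 0, 5], [0, 0, 0], 0],
    [[0, 0, 7], [0, 0, 0], 0],
    [[0, 0, 9], [0, 0, 0], 0],
    [[0, 0, 10], [0, 0, 0], 0],
    [[0, 0, 10], [0, 0, 0], 0]
  ]
}}

```text
clock: 7.95
position: [0.5103, 0.3883, 0.1698]
ee_rot: [0.231, 3.132, 0.002]
force: [-0.0, 0.5, -2.3]
width: 0.256
gripper_force: 40.0
```

Run:
```python
from m import *
p,r,s=pose();print(p,s["force"],s["width"],s["gripper_force"])
import pickle
w=get("wrist");save(w,"pics/w4.png");pickle.dump((w,p,r),open("w4.pkl","wb"))
sc=get("scene");pickle.dump(sc,open("s4.pkl","wb"))
c=sc["img"][120:270,200:350,::-1]
cv2.imwrite("pics/v4.png",np.hstack([cv2.resize(w["img"][:,:,::-1],(480,360)),cv2.resize(c,(320,360),interpolation=cv2.INTER_CUBIC)]))
g=w["img"].astype(int).sum(2)
```

```text
[0.51033076 0.38833929 0.16984654] [-0.00849747  0.5330702  -2.26940727] 0.2557244132040563 39.999715281883255
```

View pics/v4.png

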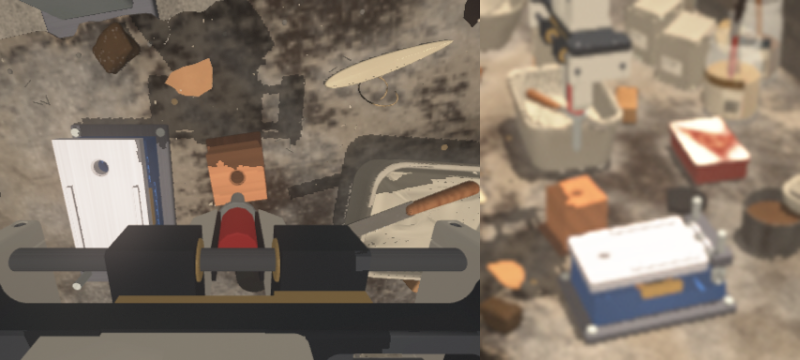

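Pin is upright in the grip; the emptied stand hole at about (253,189) and the lid hole at about (107,179) are both in view. Their difference gives the shift directly, cancelling bias.

Run:
```python
from m import *
import pickle;w,p,r=pickle.load(open("w4.pkl","rb"))
g=w["img"].astype(int).sum(2)
print(g[180:200:2,240:268:2]);print(g[168:192:2,94:124:2])
def ell(m,z,n):
    cs,_=cv2.findContours(m.astype(np.uint8),cv2.RETR_EXTERNAL,cv2.CHAIN_APPROX_NONE)
    c=max(cs,key=cv2.contourArea);e=cv2.fitEllipse(c);q=ray(w,*e[0],z);print(n,e,q.round(4));return q
a=ell(roi(g<170,242,266,179,202),.058,"stand")
a=ell(roi(g<220,242,266,179,202),.058,"stand")
b=ell(roi(g<450,96,120,168,192),.065,"lid");b=ell(roi(g<560,96,120,168,192),.065,"lid")
print((b-a)*100)
# second estimate: scene cam
```

```text
[[458 458 456 456 447 259 322 443 457 454 455 452 451 450]
 [453 452 459 449 398 306 247 252 362 409 449 455 457 461]
 [469 472 471 385 249 234 234 234 234 300 428 473 469 471]
 [473 476 447 329 224 228 229 228 224 230 382 463 464 464]
 [468 466 421 285 223 229 231 228 231 222 320 433 464 463]
 [463 462 409 277 232 227 226 228 230 228 333 430 461 461]
 [460 462 431 347 230 233 234 234 231 243 356 459 459 457]
 [461 460 456 390 333 233 234 234 246 316 408 453 450 451]
 [457 453 454 446 378 343 332 283 297 404 450 453 455 456]
 [442 440 445 447 447 439 431 440 448 457 458 458 460 458]]
[[695 692 697 694 694 694 699 694 695 701 699 700 707 700 704]
 [692 691 692 669 650 634 574 651 678 698 697 697 703 699 704]
 [692 692 657 629 467 400 287 323 409 615 697 697 704 700 703]
 [689 684 631 509 396 373 290 287 280 283 622 697 704 700 702]
 [689 672 629 398 379 366 290 289 286 274 380 681 704 703 700]
 [686 677 626 376 370 368 303 295 290 288 289 663 703 705 699]
 [687 686 621 462 373 372 354 294 298 293 292 644 702 705 700]
 [689 692 642 600 378 379 381 373 322 296 363 658 700 706 700]
 [690 692 687 594 577 414 388 388 388 409 569 698 699 704 701]
 [689 689 695 682 607 586 557 545 549 565 661 703 700 705 703]
 [689 689 697 693 695 684 650 637 671 687 695 702 701 704 705]
 [693 692 700 696 700 697 700 696 700 696 697 704 703 706 707]]Traceback (most recent call last):
  File "<stdin>", line 8, in <module>
  File "<stdin>", line 7, in ell
ValueError: max() iterable argument is empty
```

```bash
cat >> m.py <<'E'
def ell(w,m,z,n):
    cs,_=cv2.findContours(m.astype(np.uint8),cv2.RETR_EXTERNAL,cv2.CHAIN_APPROX_NONE)
    c=max(cs,key=cv2.contourArea);e=cv2.fitEllipse(c);q=ray(w,*e[0],z);print(n,np.round(e[0]+e[1],1),q.round(4));return q
E
python3 - <<'E'
from m import *
import pickle;w,p,r=pickle.load(open("w4.pkl","rb"))
g=w["img"].astype(int).sum(2)
for t in (300,390,430):a=ell(w,roi(g<t,242,266,182,202),.058,"stand")
for t in (450,665):b=ell(w,roi(g<t,94,122,166,192),.065,"lid")
print((b-a)*100)
E
```

```text
stand [252.7 188.7  12.9  13.9] [0.5104 0.3883 0.058 ]
stand [252.8 189.3  15.6  16.3] [0.5111 0.3883 0.058 ]
stand [252.7 189.3  16.1  17.6] [0.511  0.3881 0.058 ]
lid [107.3 178.1  13.1  15.5] [0.476  0.2465 0.065 ]
lid [106.3 178.8  17.2  20.3] [0.4765 0.2452 0.065 ]
[ -3.45508184 -14.28992373   0.7       ]
```

Stand hole reads (0.511, 0.388), matching the grasp pose, so the shift is (-3.4, -14.3) cm. Moving over the lid hole.

>>> {"fn": "jog_arm", "kwargs": {
  "rows": [
    [[-0.8, -3.5, 0], [0, 0, 0], 0],
    [[-1.7, -7, 0], [0, 0, 0], 0],
    [[-2.5, -10.5, 0], [0, 0, 0], 0],
    [[-3.1, -13, 0], [0, 0, 0], 0],
    [[-3.4, -14.3, 0], [0, 0, 0], 0],
    [[-3.4, -14.3, -1], [0, 0, 0], 0],
    [[-3.4, -14.3, -3], [0, 0, 0], 0],
    [[-3.4, -14.3, -4], [0, 0, 0], 0]
  ]
}}

```text
clock: 9.05
position: [0.4754, 0.246, 0.1271]
ee_rot: [-0.229, -3.132, 0.001]
force: [-0.4, -1.4, -1.1]
width: 0.252
gripper_force: 40.0
```

Run:
```python
from m import *
w=get("wrist");sc=get("scene");p,r,s=pose();print(p,s["force"])
cv2.imwrite("pics/v5.png",np.hstack([cv2.resize(w["img"][130:290,176:336,::-1],(400,400),interpolation=cv2.INTER_CUBIC),cv2.resize(sc["img"][160:270,220:330,::-1],(400,400),interpolation=cv2.INTER_CUBIC)]))
```

```text
[0.47517027 0.24544257 0.12719267] [ 0.35954071  0.57804279 -1.20581737]
```

View pics/v5.png

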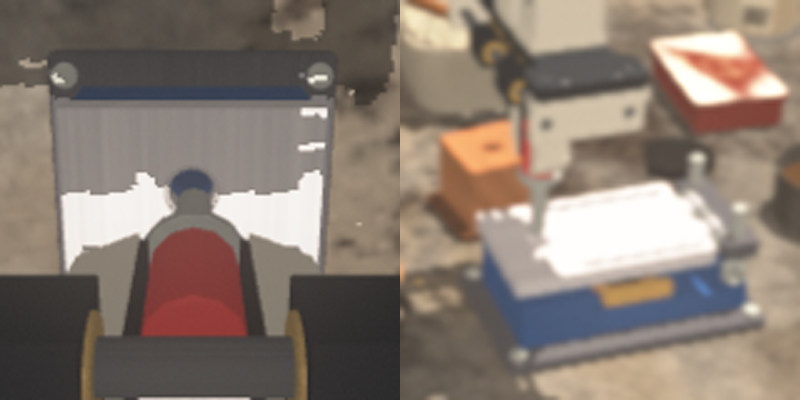

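The nose sits in front of the lid hole (crop (190,190)) and is well centred. Lowering, watching the force.

>>> {"fn": "jog_arm", "kwargs": {
  "rows": [
    [[0, 0, -0.6], [0, 0, 0], 0],
    [[0, 0, -1.2], [0, 0, 0], 0],
    [[0, 0, -1.8], [0, 0, 0], 0],
    [[0, 0, -1.8], [0, 0, 0], 0]
  ]
}}

```text
clock: 9.65
position: [0.4757, 0.2448, 0.1103]
ee_rot: [-0.231, -3.132, 0.001]
force: [0.1, 0.4, -1.3]
width: 0.253
gripper_force: 40.0
```

>>> {"fn": "jog_arm", "kwargs": {
  "rows": [
    [[0, 0, -0.6], [0, 0, 0], 0],
    [[0, 0, -1.2], [0, 0, 0], 0],
    [[0, 0, -1.8], [0, 0, 0], 0],
    [[0, 0, -2.4], [0, 0, 0], 0],
    [[0, 0, -3.0], [0, 0, 0], 0],
    [[0, 0, -3.0], [0, 0, 0], 0]
  ]
}}

```text
clock: 10.4
position: [0.4757, 0.2448, 0.0802]
ee_rot: [-0.231, -3.132, 0.001]
force: [0.3, -0.7, -0.3]
width: 0.253
gripper_force: 40.0
```

>>> {"fn": "jog_arm", "kwargs": {
  "rows": [
    [[0, 0, -0.3], [0, 0, 0], 0],
    [[0, 0, -0.7], [0, 0, 0], 0],
    [[0, 0, -1.0], [0, 0, 0], 0],
    [[0, 0, -1.2], [0, 0, 0], 0],
    [[0, 0, -1.3], [0, 0, 0], 0],
    [[0, 0, -1.3], [0, 0, 0], 0]
  ],
  "newtons": 60
}}

```text
clock: 11.15
position: [0.4762, 0.2453, 0.0681]
ee_rot: [0.231, 3.133, 0.001]
force: [-1.6, -0.3, 6.9]
width: 0.251
gripper_force: 60.0
```

Spring engaged (about 8 N net); pressing to the stop.

>>> {"fn": "jog_arm", "kwargs": {
  "rows": [
    [[0, 0, -0.15], [0, 0, 0], 0],
    [[0, 0, -0.3], [0, 0, 0], 0],
    [[0, 0, -0.3], [0, 0, 0], 0],
    [[0, 0, -0.3], [0, 0, 0], 0]
  ]
}}

```text
clock: 11.65
position: [0.4765, 0.2454, 0.0663]
ee_rot: [0.231, 3.132, 0.002]
force: [-4.6, -2.9, 20.5]
width: 0.252
gripper_force: 60.0
```

Run:
```python
from m import *
w=get("wrist");W=cloud(w);p,r,s=pose();print(p,s["force"],s["gripper_force"])
P=W.reshape(-1,3)-[.5315,.2365,0];P=P[~np.isnan(P[:,0])]
x=P[:,0]*.9895-P[:,1]*.1445;y=P[:,0]*.1445+P[:,1]*.9895
m=(x>-.082)&(x<-.06)&(abs(y)<.03)&(P[:,2]>.03)&(P[:,2]<.08)
print("lid top front",m.sum(),np.percentile(P[m,2],[10,50,90]).round(4))
m2=m&(abs(y)>.02);print([np.median(P[m&(x>a)&(x<a+.006),2]).round(4) for a in (-.082,-.075,-.068)])
```

```text
[0.47646895 0.24543239 0.06627781] [-4.60609625 -2.21075919 21.08071817] 60.01498568293755
lid top front 3429 [0.0557 0.0567 0.0745]
[np.float64(0.0563), np.float64(0.0564), np.float64(0.064)]
```

Lid top is at 56–57 mm (fully shut), with a 21 N push, 60 N grip and the pin home. Handing in.

```bash
python3 -c "
from cell import arm
print(arm.sign_off())"
```

```text
the job is handed in; nothing more can be done
None
```

The job is handed in, though no verdict came back: the lid was pressed to its stop first, then the pin went through both holes and is held at 60 N grip with 21 N down (lid top 56–57 mm up, i.e. shut), and I saw no contact with the bystanders.

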